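# Line up the articulator hinge for its pin

### The job

Blow out the articulator's hinge first: squeeze the red trigger of the fixed air gun fully for about half a second, then let it spring right back. Then pick up the loose upper frame and bring its brass knuckle between the two fixed ones, without forcing it, so that all three bores line up for the hinge pin, with the frame level over the lower frame. Finish while still holding it there in the gripper, steady and with its weight off everything else, and leave the other things on the bench where they are.

Things in the scene. Friction and masses are not known exactly. Their poses are not given: they have to be found in the camera images.
- gun_grip (a point): Place to squeeze the blue air gun that lies on its side on the board: midway across grip and squeezed trigger, 120 mm above the bench, z up. Grip along x (free end at x -52 mm), 26 mm high, from y -19 (back) to y +9 mm. Red trigger on the +y side: outer face at y +33 mm free, +19 squeezed (pair 52 mm wide free, 38 squeezed). Open above, beside and 80 mm below: squeezed from above, fingers along y.
- trigger (a joint): Red trigger of the air gun (18 mm high), rad: 0 free, 0.28 fully squeezed to the grip. Sprung: about 4 N at the place to squeeze to start it, about 11 N fully in; it returns to 0 by itself when let go.
- hinge_axis (a point): On the bores' axis, midway between the two fixed brass knuckles of the lower frame, 120 mm above the bench; at x +73, y +190 mm in gun_grip's axes (same directions). y along the bores, z up; the lower frame lies towards -x. Knuckles 18 mm across, bore 8 mm, 11 mm long on uprights; the gap between them is 35 mm (17.5 mm each way along y), open from above, front and back, and 80 mm down.
- upper_grip (a point): Loose upper frame, 0.12 to 0.21 kg, lying right way up; this is the place to grip, in the middle of its aluminium bar (12 mm wide in y, 14 mm high), 26 mm above the bench at the start, within 5 mm of the centre of mass. x runs along the bar to the knuckle, z up. From x -29 to +24 mm both sides of the bar are free down to the bench. Taken from above, fingers along y.
- upper_knuckle (a point): Middle of the upper frame's one brass knuckle, on its bore's axis (y): 18 mm across, bore 8 mm, 30 mm long; 50 mm from upper_grip along +x, same height and axes.
- upper: The whole loose upper frame, 130 mm long; origin 26 mm below upper_grip, same axes. Bar from x -78 to +43 mm. Under it a white round mounting plate (42 mm across, centre x -50 mm) and a 6 mm rear stop screw (x +28 mm), both reaching down to the origin's level; brass screw heads at x -50 and +28 mm reach 42 and 39 mm above the origin.
- station: Fixed plywood board, 240 x 360 x 18 mm, with lower frame and air gun; origin: centre of its underside, axes as hinge_axis. In hinge_axis's axes (mm): white plaster cast of teeth, 50 x 56, at x -100, top 44 below the axis; brass stop at x -30, top 68 below; gun nozzle ends at y -63; the parked hinge pin (7 mm, brass head) stands at x -65, y +75, top 44 below. The gun's body is 26 mm high.
- clay_offcut: Bystander: low piece of stiff grey clay, 62 x 48 x 29 mm, on the bench beside the upper frame; origin at the centre of its underside.
- molar: Bystander: white plaster molar with two roots on a 62 x 56 mm foot, 118 mm tall, behind the board; origin at the centre of its underside.
- canine: Bystander: white plaster single-root tooth on a 56 x 50 mm foot, 103 mm tall, behind the board to the left; origin at the centre of its underside.
- clay_block: Bystander: grey clay block 85 x 85 x 120 mm on a 120 mm plywood square, to the left of the board; origin at the centre of its underside.
- bowl: Bystander: green rubber mixing bowl, 110 mm across, 55 mm high, at the right; origin at the centre of its underside.
- knife: Bystander: carving knife 160 mm long, 11 mm high, lying at the back right; origin near its middle.
- handpiece: Bystander: black handpiece on its cradle, 175 x 55 mm, 64 mm high, at the near right; origin at the centre of the cradle's underside.
There are look-alikes about, which are no part of the job. Leave any orange look-alike of the upper alone.

How it is judged (in metres and radians):
On the way, in this order (a step that is already met when the one before it is completed fails the run):
1. the trigger is squeezed at least to 0.23 of its 0.28 rad and kept there 0.3 s (value of joint trigger above 0.23 rad), for 0.3 s.
2. the trigger has sprung back (under 0.03 rad) (value of joint trigger below 0.03 rad), for 0.1 s.
3. the upper frame is lifted clear of the bench by the gripper (height (world z) of upper_grip above 0.06 m and contact force between the fingers and upper above 2 N), for 0.2 s.
At the end, for the whole second after the job is handed in: Upper knuckle between the fixed ones, bore within 3 mm of their axis (4 mm along it) and 0.08 rad of its direction; frame level within 0.14 rad, its bar over the lower frame, gripped (over 3 N), at rest, pressing on the board's parts under 3 N; trigger free (under 0.03 rad) (x of upper_knuckle in the frame of hinge_axis between -0.003 and 0.003 m and z of upper_knuckle in the frame of hinge_axis between -0.003 and 0.003 m and y of upper_knuckle in the frame of hinge_axis between -0.004 and 0.004 m and angle between the y axis of upper and the y axis of hinge_axis, either way round below 0.08 rad and angle between upper's own z axis and vertical below 0.14 rad and x of upper_grip in the frame of hinge_axis below -0.04 m and contact force between the fingers and upper above 3 N and contact force between upper and station below 3 N and linear speed of upper below 0.02 m/s and value of joint trigger below 0.03 rad); the arm keeps its last pose, push and grip.
It fails at once if the upper frame is forced against the lower frame or the gun (over 30 N) (contact force between upper and station above 30 N).
It fails at once if a bystander is shifted by more than 20 mm (distance of any of clay_offcut, molar, canine, clay_block, bowl, knife, handpiece from where it was at the start of the episode above 0.02 m).
It also fails if it takes over 45 s, if anything falls off the work surface, if the arm or the gripper's body presses on something with over 40 N, if the wrist force passes 120 N, or if a joint passes its speed limit or range.

### The arm

A 6-joint arm with a two-finger parallel gripper is mounted at the origin on the work surface. World frame = base frame: x ahead of the robot, y to its left, z up, the work surface at z = 0. Lengths are in mm, angles in rad, forces in N, time in s.
With the tool pointing down it reaches from about 325 to 775 mm from the base axis. Payload 5.5 kg.
Tool frame: the origin (TCP) lies on the centre line of the jaws, within the pads' length; the fingertips stand 22 mm ahead of it and the grasp point (between the pads) lies 3 mm ahead of it; z points along the fingers, y is the line along which they close (so a half turn about z gives the same grasp; the last joint's range is limited). The gripper opens to 85 mm and grips with 20 to 120 N. Pads are 22 mm wide; open, the fingers measure 114 mm over their backs; the gripper's body (76 mm by 85 mm) begins 54 mm behind the grasp point. The pads swing forward as they close: fully open they stand 13 mm farther back than shut.
Start: joints at [1.223, 0.091, 1.231, -0, 1.82, -0.057], TCP at [172.036, 574.822, 253.275] pointing down, gripper open.
Joint ranges: [-2.87, 2.87], [-0.86, 2.18], [0.17, 2.46], [-1.51, 4.65], [0.06, 2.69], [-2.65, 2.65]. Speed limits (rad/s): [2.57, 2.57, 3.01, 3.14, 3.14, 3.14].

### API

Orientations are given as a unit quaternion [x, y, z, w].
In Python, from cell import robot gives the robot as it stands. The module is installed in compiled form; this text tells all that it offers.
- The arm moves only by the tool jog_arm, never from a script. Its argument "increments" is a list that holds one entry, the list of rows, each a list of 7 numbers: the shift along the world's x, y, z normalised to -1 to 1, where 1 is 0.5 m, then the turn, a rotation vector about the world's x, y, z normalised to -1 to 1, where 1 is 45 degrees, then the opening, from 0 (shut) to 1 (fully open). In form: [[[tx, ty, tz, wx, wy, wz, jaw], ...]]. A call has exactly 8 rows; each row is the pose to reach, as a shift and turn from the pose commanded when the call began; what a row does not reach only later rows make up. A row lasts 1/8 s, in which the tool goes at most 62.5 mm and 10.7 degrees, less where a joint would pass 70% of its speed; a pose out of reach is approached as far as the arm can. A call with a number of a shift or a turn outside -1 to 1 is refused whole. A call with a gripper value outside its range is refused whole. The fingers move at their own pace and stop on an object; "squeeze" is the grip in N (left out, the last holds). Time passes only in rows, so rows that repeat a pose let the fingers close, or fill a call up. It gives the time, the measured TCP pose, the force, the opening and the grip force at its end, in the units of the state.
- robot.get_state(): the state, without advancing time (a new reading comes with each control period).
- robot.grab_frame(name): name is "scene" or "top"; returns a dict with "img" (384x512x3 uint8, red, green, blue), "fx", "fy", "cx", "cy" (pixels), "k1" (the pictures are not rectified: a ray, as slopes to the right and down, at radius r is drawn at 1 + k1 r^2 times it, then the intrinsics apply), "R" (3x3) and "t" (3): a world point X has camera coordinates R X + t. Camera axes: x right, y down, z forward; pixel columns grow to the right and rows downward; lengths in mm; the calibration is good to about 2 mm. A picture is of the moment at which its call begins. There is no depth.
- robot.close_job(): hands the job in; it is judged then, once.
Trained networks look in the newest picture that a camera, given by its name, has taken for a name from the list of things; names that differ only in an ending like _2 or _b are one class to them, and where a whole thing is asked for, a point or a joint stands for the part that bears it (a point fixed in the world has none). Each returns a list of dicts, best first, with "conf" (0 to 1); they miss things now and then, are a little off and sometimes report something else, mostly with a low value. They report only what shows in the picture. A call takes as long as a camera call. They do not tell look-alikes from the thing itself.
- robot.spot_in(query, camera): "at" ([x, y, z] in mm, in world coordinates, good to about 4 mm: the middle of the surface that is visible of it).
- robot.trace(query, camera): "pixels" (384x512 bool, what is visible of it).
- robot.pinpoint(query, camera): "at" ([x, y, z] in mm, in world coordinates, good to about 4 mm: a listed point, or the origin of a listed thing).
The state is a dict: "t": time; "joint_positions": joint angles; "qd": joint speeds; "joint_torque": joint torques, N m; "position": TCP position; "tool_rot": TCP orientation; "force": force on the tool from outside, world axes, zero at the start; "torque": the same for the moment, N m; "width": opening from 0.0 (shut) to 1.0 (fully open); "gripper_force": force on a finger pad.
Only numpy, scipy, OpenCV 4.12 (cv2) and the standard library are available. Lean on these libraries where they do the work, as an engineer would, in place of code of your own. Each camera call takes 0.05 s, during which the arm holds its last target. There are 200 camera calls.

## Working session

There is one attempt and no reset: what is moved stays moved. The work goes in short steps, Python scripts to look and compute and a tool call to move; the robot and the scene stay as the last step left them, time stands still between calls to the robot, and variables do not carry over. Pictures are saved under pics/ and viewed, at most 10 in all, crops included, and the job is handed in when it is done.

Besides the shell and the picture viewer there is one more tool, called after "Request:" by a JSON object that holds its "name" and its "arguments". jog_arm: Moves the arm, as the interface text tells. Scaled input: -1 to 1 covers 0.5 m each way for a shift and 45 degrees each way for a turn. Its arguments: {"type":"object","properties":{"increments":{"type":"array"},"squeeze":{"type":"number"}},"required":["increments"]}

```bash
mkdir -p pics
cat > h.py <<'E'
import numpy as np, cv2
from cell import robot
def proj(f,X):
    c=f["R"]@np.asarray(X,float)+np.asarray(f["t"]).ravel(); a=c[:2]/c[2]; s=1+f["k1"]*(a@a)
    return np.array([f["fx"]*a[0]*s+f["cx"],f["fy"]*a[1]*s+f["cy"]])
def ray(f,uv):
    d=np.array([(uv[0]-f["cx"])/f["fx"],(uv[1]-f["cy"])/f["fy"]]); a=d.copy()
    for _ in range(20): a=d/(1+f["k1"]*(a@a))
    R=np.asarray(f["R"]); v=R.T@np.array([a[0],a[1],1]); return -R.T@np.asarray(f["t"]).ravel(), v/np.linalg.norm(v)
def atz(f,uv,z):
    o,v=ray(f,uv); return o+v*(z-o[2])/v[2]
def tri(f1,u1,f2,u2):
    (o1,v1),(o2,v2)=ray(f1,u1),ray(f2,u2)
    s=np.linalg.lstsq(np.c_[v1,-v2],o2-o1,rcond=None)[0]
    p,q=o1+s[0]*v1,o2+s[1]*v2; return (p+q)/2,np.linalg.norm(p-q)
E
python3 - <<'E'
from h import *
np.set_printoptions(precision=1,suppress=True)
F={}
for c in ("scene","top"):
    f=robot.grab_frame(c);F[c]=f
    cv2.imwrite(f"pics/{c}0.png",cv2.cvtColor(f["img"],cv2.COLOR_RGB2BGR))
    print(c,"cam at",-np.asarray(f["R"]).T@np.asarray(f["t"]).ravel(), f["fx"])
    for q in ("gun_grip","hinge_axis","upper_grip","upper_knuckle","upper","station","clay_offcut","molar","canine","clay_block","bowl","knife","handpiece"):
        print(q,[(np.array(d["at"]),round(d["conf"],2),proj(f,d["at"])) for d in robot.pinpoint(q,c)[:3]])
E
```

```text
scene cam at [1526.  -489.   806.1] 442.30444798411463
gun_grip [(array([478.7,  37.2, 120.8]), 0.8, array([250.4, 172.9]))]
hinge_axis [(array([602.5, 197.9, 122.9]), 0.78, array([316.9, 177.9])), (array([773.7, -66.8,   1.8]), 0.61, array([266.7, 271.3]))]
upper_grip [(array([ 742.3, -411.6,   26.2]), 0.9, array([134.7, 300.5])), (array([ 481.3, -230.7,   25.3]), 0.87, array([170.9, 222.8])), (array([ 305.2, -250.5,   22.4]), 0.77, array([148.3, 196.6]))]
upper_knuckle [(array([ 513.3, -266.7,   21.6]), 0.76, array([162.8, 233.1])), (array([ 785.6, -386. ,   26.3]), 0.76, array([150. , 309.1])), (array([285. , 198. ,  26.6]), 0.56, array([265.7, 161.1]))]
upper [(array([ 739.3, -408.7,   -1.7]), 0.68, array([137.4, 307.2])), (array([ 479.2, -228.5,    0.7]), 0.53, array([172.3, 228.7])), (array([ 297.8, -250.6,    0.1]), 0.53, array([148.6, 201.1]))]
station [(array([521.4, 141.9,  -2.2]), 0.81, array([285.7, 203.9]))]
clay_offcut [(array([ 626.9, -301.4,    3. ]), 0.84, array([164.3, 265.2]))]
molar [(array([773.3, -68.1,   3.7]), 0.88, array([266.2, 270.8]))]
canine [(array([772.
[... 1126 characters left out ...]
.5])), (array([255. , 235.7,   2.3]), 0.55, array([194., 271.])), (array([ 298. , -251.1,   -1.5]), 0.52, array([334. , 261.2]))]
station [(array([519.9, 145. ,  -1. ]), 0.95, array([221.9, 195.5]))]
clay_offcut [(array([ 626.7, -299. ,    0. ]), 0.56, array([348.4, 167.7]))]
molar [(array([775.8, -69.2,   1.4]), 0.71, array([284.1, 124.6]))]
canine [(array([775. , 192.7,   2.5]), 0.55, array([210.3, 123.4]))]
clay_block [(array([476.7, 514.2,   2.2]), 0.67, array([117.4, 205.6]))]
bowl [(array([ 547.6, -491.3,   -1.2]), 0.91, array([401.9, 191.1]))]
knife [(array([ 755.8, -247.3,    1.3]), 0.5, array([334.1, 131.3]))]
handpiece [(array([ 344.4, -430.2,   -0.6]), 0.9, array([384.9, 248.6]))]
```

Run:
```python
import cv2
a=cv2.imread("pics/top0.png");cv2.imwrite("pics/topc.png",cv2.resize(a[90:300,160:430],None,fx=2.8,fy=2.8,interpolation=cv2.INTER_CUBIC))
a=cv2.imread("pics/scene0.png");cv2.imwrite("pics/scenec.png",cv2.resize(a[130:330,80:350],None,fx=2.8,fy=2.8,interpolation=cv2.INTER_CUBIC))
```

```text
(no output)
```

View pics/topc.png

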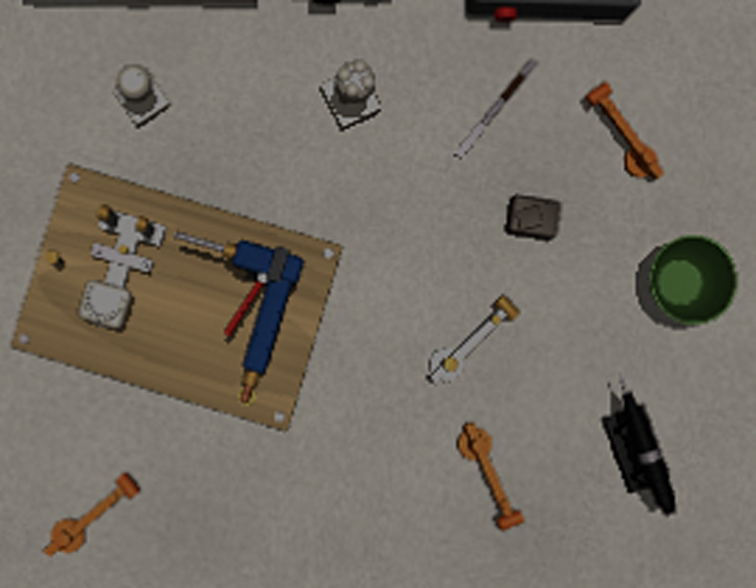

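View pics/scenec.png

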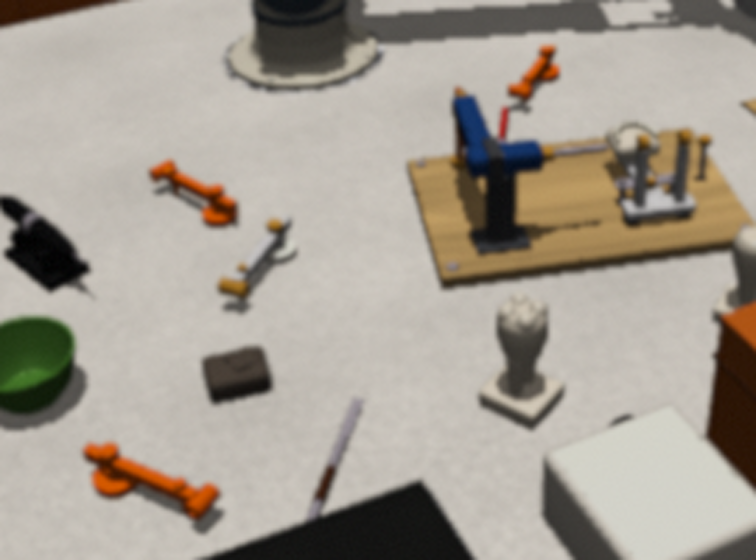

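Top crop: white frame with its brass knuckle at about (505,307) and plate at (445,362), three orange look-alikes left alone. The gun and hinge are on the board at left, hinge knuckles (105,213) and (145,225). The side view agrees: the real frame is at about (255,260).

Run:
```python
from h import *
from scipy.spatial.transform import Rotation as R
np.set_printoptions(precision=2,suppress=True)
s=robot.get_state(); print(s["t"],s["position"],R.from_quat(s["tool_rot"]).as_matrix(),s["width"],s["joint_positions"])
fs,ft=robot.grab_frame("scene"),robot.grab_frame("top")
exp={"gun_grip":(481,36),"hinge_axis":(603.5,198),"upper_grip":(481,-231),"upper_knuckle":(513.5,-266)}
for q,e in exp.items():
    r={}
    for c in("scene","top"):
        l=[]
        for _ in range(3):
            l+=[d["at"] for d in robot.pinpoint(q,c) if np.hypot(*(np.array(d["at"][:2])-e))<20]
        r[c]=np.mean(l,0) if l else None; print(q,c,len(l),r[c],np.std(l,0) if l else"")
    if r["scene"] is not None and r["top"] is not None: print("  tri",tri(fs,proj(fs,r["scene"]),ft,proj(ft,r["top"])))
print("yaw board", )
def mask(f,lo,hi,box):
    h=cv2.cvtColor(f["img"],cv2.COLOR_RGB2HSV); m=cv2.inRange(h,lo,hi); z=np.zeros_like(m); x0,x1,y0,y1=box; z[y0:y1,x0:x1]=m[y0:y1,x0:x1]; return z
# red trigger and blue grip in top
for nm,lo,hi,z in(("red",(0,150,60),(6,255,255),122),("red2",(174,150,60),(180,255,255),122),("blue",(100,100,30),(130,255,255),133)):
    m=mask(ft,lo,hi,(225,285,170,240)); p=np.argwhere(m)[:,::-1]
    if len(p)<5: continue
    w=np.array([atz(ft,u,z)[:2] for u in p.astype(float)]); c=w.mean(0)
    b=R.from_euler('z',-0.28).as_matrix()[:2,:2].T@(w-[481,36.2]).T
    print(nm,len(p),c,"board-frame range",b.min(1),b.max(1),"mean",b.mean(1), "low half y", [ (np.percentile(b[1][abs(b[0]-x)<6],[2,50,98]) if (abs(b[0]-x)<6).any() else None) for x in(-40,-25,-10,0,10)])
```

```text
1.4 [172.04 574.83 253.28] [[-0.96  0.29 -0.  ]
 [ 0.29  0.96  0.  ]
 [ 0.    0.   -1.  ]] 0.9992808180123789 [ 1.22  0.09  1.23  0.    1.82 -0.06]
gun_grip scene 3 [480.7  35.7 121.2] [0. 0. 0.]
gun_grip top 3 [483.7  38.2 119.5] [0. 0. 0.]
  tri (array([482.85,  36.58, 122.17]), np.float64(3.5015864176623848))
hinge_axis scene 3 [602.7 198.  124.7] [0. 0. 0.]
hinge_axis top 3 [601.4 198.5 116.4] [0. 0. 0.]
  tri (array([600.98, 198.25, 123.59]), np.float64(1.687567706359068))
upper_grip scene 3 [ 478.8 -230.1   24.7] [0. 0. 0.]
upper_grip top 3 [ 477.8 -233.2   24. ] [0. 0. 0.]
  tri (array([ 478.3 , -231.55,   24.96]), np.float64(3.109946019611889))
upper_knuckle scene 3 [ 513.6 -264.9   21.6] [0. 0. 0.]
upper_knuckle top 3 [ 513.2 -263.6   26. ] [0. 0. 0.]
  tri (array([ 513.38, -264.68,   21.35]), np.float64(0.3503459490109163))
yaw board
red 51 [502.03  54.93] board-frame range [-19.41  11.9 ] [47.13 35.55] mean [15.04 23.81] low half y [None, array([31.54, 31.54, 31.54]), array([26.5 , 30.38, 34.24]), array([25.15, 28.07, 30.98]), array([21.92, 25.75, 28.83])]
blue 435 [511.27  28.76] board-frame range [-49.5  -26.13] [88.3  50.54] mean [31.15  1.21] low half y [array([-19.16,  -7.78,   3.28]), array([-19.59,  -8.47,   3.37]), array([-19.81,  -7.97,   3.16]), array([-19.09,  -7.61,   3.88]), array([-19.33,  -7.93,   3.69])]
```

Request:
{"name": "jog_arm", "arguments": {"increments": [[[0.1,-0.18,0,0,0,0,1],[0.2,-0.36,0,0,0,0,1],[0.3,-0.54,0,0,0,0,1],[0.4,-0.72,0,0,0,0,1],[0.5,-0.88,0,0,0,0,1],[0.56,-0.98,0,0,0,0,1],[0.56,-0.98,0,0,0,0,1],[0.56,-0.98,0,0,0,0,1]]], "squeeze": 25}}

```text
t: 3.7
position: [420.2, 138.5, 253.6]
tool_rot: [0.145, 0.989, 0.0, 0.001]
force: [1.0, 0.2, 0.9]
width: 1.0
gripper_force: 0.0
```

Request:
{"name": "jog_arm", "arguments": {"increments": [[[0.12,-0.2,0,0,0,0,1],[0.12,-0.2,0,0,0,0,1],[0.12,-0.2,0,0,0,0,1],[0.12,-0.2,0,0,0,0,1],[0.12,-0.2,0,0,0,0,1],[0.12,-0.2,0,0,0,0,1],[0.12,-0.2,0,0,0,0,1],[0.12,-0.2,0,0,0,0,1]]]}}

```text
t: 4.7
position: [479.4, 40.8, 253.4]
tool_rot: [0.145, 0.989, 0.0, 0.0]
force: [0.2, 0.1, 0.6]
width: 0.999
gripper_force: 0.0
```

Request:
{"name": "jog_arm", "arguments": {"increments": [[[0.004,-0.01,-0.08,0,0,0,1],[0.004,-0.01,-0.16,0,0,0,1],[0.004,-0.01,-0.22,0,0,0,1],[0.004,-0.01,-0.26,0,0,0,1],[0.004,-0.01,-0.26,0,0,0,1],[0.004,-0.01,-0.26,0,0,0,1],[0.004,-0.01,-0.26,0,0,0,1],[0.004,-0.01,-0.26,0,0,0,1]]]}}

```text
t: 5.7
position: [482.0, 35.4, 124.3]
tool_rot: [0.145, 0.989, 0.0, 0.001]
force: [-0.0, -0.2, 0.1]
width: 1.001
gripper_force: 0.0
```

Request:
{"name": "jog_arm", "arguments": {"increments": [[[0,0,0,0,0,0,0.35],[0,0,0,0,0,0,0.35],[0,0,0,0,0,0,0.35],[0,0,0,0,0,0,0.35],[0,0,0,0,0,0,0.35],[0,0,0,0,0,0,0.35],[0,0,0,0,0,0,0.35],[0,0,0,0,0,0,0.35]]], "squeeze": 25}}

```text
t: 6.7
position: [481.6, 34.8, 124.9]
tool_rot: [0.145, 0.989, -0.001, 0.001]
force: [-3.8, -2.0, 8.3]
width: 0.432
gripper_force: 29.3
```

Request:
{"name": "jog_arm", "arguments": {"increments": [[[0,0,0,0,0,0,0.35],[0,0,0,0,0,0,0.35],[0,0,0,0,0,0,1],[0,0,0,0,0,0,1],[0,0,0,0,0,0,1],[0,0,0,0,0,0,1],[0,0,0,0,0,0,1],[0,0,0,0,0,0,1]]]}}

```text
t: 7.7
position: [481.5, 35.3, 123.3]
tool_rot: [0.145, 0.989, -0.0, -0.0]
force: [-0.4, -0.4, 0.2]
width: 1.0
gripper_force: 0.0
```

Run:
```python
from h import *
np.set_printoptions(precision=2,suppress=True)
r=robot.get_state()
for c in("top","scene"):
    f=robot.grab_frame(c)
    for d in robot.trace("upper",c):
        p=np.argwhere(d["pixels"])[:,::-1].astype(float)
        w=np.array([atz(f,u,26)[:2] for u in p]); m=w.mean(0)
        if np.hypot(*(m-[470,-222]))>40: continue
        print(c,d["conf"],len(p),"mean",m)
        mm=cv2.fitLine(w.astype(np.float32),cv2.DIST_HUBER,0,.01,.01).ravel(); print(" dir",mm[:2],np.degrees(np.arctan2(mm[1],mm[0])),mm[2:])
        h=cv2.cvtColor(f["img"],cv2.COLOR_RGB2HSV)
        b=np.array([w[i] for i,u in enumerate(p.astype(int)) if h[u[1],u[0],1]>110 and h[u[1],u[0],2]>60 ])
        s=(b-[480,-231])@np.array([.7,-.71]); 
        for sel in (s>30,(s<30)&(s>5),s<-30): print("  brass n",sel.sum(),b[sel].mean(0) if sel.any() else "")
    for q in("upper_grip","upper_knuckle"):
        print(q,[np.array(d["at"]) for d in robot.pinpoint(q,c) if np.hypot(*(np.array(d["at"][:2])-[495,-248]))<45])
# board yaw from brass fixed knuckles in saved top image
print(robot.get_state()["t"])
f=dict(robot.grab_frame("top")); img=cv2.cvtColor(cv2.imread("pics/top0.png"),cv2.COLOR_BGR2HSV)
z=img[158:176,190:216]; m=((z[...,0]>10)&(z[...,0]<28)&(z[...,1]>110)).astype(np.uint8)
print(z[...,0]);print(z[...,1]);print(z[...,2])
```

```text
top 0.52 215 mean [ 464.29 -217.56]
 dir [ 0.69 -0.72] -46.13491 [ 468.12 -221.82]
  brass n 26 [ 511.06 -266.42]
  brass n 5 [ 496.03 -252.17]
  brass n 17 [ 442.33 -197.24]
upper_grip [array([ 479.4, -231.3,   23.2])]
upper_knuckle []
scene 0.8 301 mean [ 480.01 -220.88]
 dir [ 0.71 -0.71] -45.070377 [ 480.09 -223.27]
  brass n 42 [ 516.45 -265.08]
  brass n 1 [ 485.96 -247.59]
  brass n 15 [ 431.31 -190.62]
upper_grip [array([ 478.8, -229.5,   26.9])]
upper_knuckle [array([ 518.4, -266.8,   24.6])]
8.1
[[ 18  18  17  18  18  18  18  17  18  18  18  18  18  18  18  17  18  18
   17  18  17  17  18  17  18  17]
 [ 18  18  18  18  18  17  17  18  18  18  17  18  17  17  17  18  18  18
   18  18  18  18  18  18  18  18]
 [ 18  18  17  17  18  18  18  18  18  18  18  18  18  18  18  18  17  18
   17  18  18  18  18  18  18  17]
 [ 18  18  18  18  18  18  17  18  17  17  18  18  18  17  17  18  18  18
   17  17  18  18  17  18  17  17]
 [ 18  18  18  18  18  18  18  17  18  18  18  18  17  17  18  18  18  17
   18  18  18  18  17  17  18  17]
 [ 18  17  18  18  18  18  17  17  18  18  1
[... 4599 characters left out ...]
33 134 136
  123 129 130 127  61  59  66  82]
 [119 117 115 113 112 129 140 146  79  28  23  30 121 136 134 134 135 136
  109 106 121 127  53  18  65 129]
 [120 120 119 118 118  99 125 138  90  55  51 100 133 136 134 134 134 137
   95  80  91  73  32  19  16  93]
 [122 123 121 121 120 121 100  56  34  41  54 122 135 135 134 135 134 137
   92  72  65  54  29  22  18  98]
 [116 120 120 119 119 121 122 123  76  51  43  39  71 125 135 134 134 135
  137 142  81  25  19  21  34 127]
 [103 104 106 106 109 112 117 112 113 119 122 119 109 129 135 134 134 135
  136 137 144  70  30  23  97 134]
 [106 106 106 104 103 104 107 107 108 108 109  81 124 136 134 133 134 135
  135 106 130  84  62  55 102 133]]
```

Request:
{"name": "jog_arm", "arguments": {"increments": [[[0,0,0.12,0,0,0,1],[0,0,0.22,0,0,0,1],[0,0,0.26,0,0,0,1],[0,-0.12,0.2,0,0,-0.16,1],[0,-0.24,0.14,0,0,-0.34,1],[0,-0.36,0.1,0,0,-0.5,1],[0,-0.48,0.06,0,0,-0.63,1],[0,-0.53,0.04,0,0,-0.63,1]]]}}

```text
t: 9.15
position: [480.7, -232.1, 142.0]
tool_rot: [0.384, 0.923, -0.0, -0.001]
force: [0.6, 0.0, 0.2]
width: 0.999
gripper_force: 0.0
```

Request:
{"name": "jog_arm", "arguments": {"increments": [[[-0.003,0.003,-0.06,0,0,0,1],[-0.003,0.003,-0.12,0,0,0,1],[-0.003,0.003,-0.17,0,0,0,1],[-0.003,0.003,-0.2,0,0,0,1],[-0.003,0.003,-0.215,0,0,0,1],[-0.003,0.003,-0.224,0,0,0,1],[-0.003,0.003,-0.224,0,0,0,1],[-0.003,0.003,-0.224,0,0,0,1]]]}}

```text
t: 10.15
position: [480.5, -228.3, 32.1]
tool_rot: [0.383, 0.924, -0.0, 0.001]
force: [-0.5, 0.1, -0.7]
width: 1.0
gripper_force: 0.0
```

Request:
{"name": "jog_arm", "arguments": {"increments": [[[0,0,0,0,0,0,0],[0,0,0,0,0,0,0],[0,0,0,0,0,0,0],[0,0,0,0,0,0,0],[0,0,0,0,0,0,0],[0,0,0,0,0,0,0],[0,0,0,0,0,0,0],[0,0,0,0,0,0,0]]], "squeeze": 40}}

```text
t: 11.15
position: [480.1, -228.2, 31.3]
tool_rot: [0.383, 0.924, -0.0, 0.0]
force: [-0.2, -1.8, 0.3]
width: 0.129
gripper_force: 42.0
```

Request:
{"name": "jog_arm", "arguments": {"increments": [[[0,0,0.03,0,0,0,0],[0,0,0.08,0,0,0,0],[0,0,0.14,0,0,0,0],[0,0,0.2,0,0,0,0],[0,0,0.27,0,0,0,0],[0,0,0.33,0,0,0,0],[0,0,0.38,0,0,0,0],[0,0,0.38,0,0,0,0]]]}}

```text
t: 12.15
position: [480.8, -228.3, 224.4]
tool_rot: [0.383, 0.924, -0.0, 0.002]
force: [-0.2, -0.1, -1.3]
width: 0.125
gripper_force: 41.7
```

Request:
{"name": "jog_arm", "arguments": {"increments": [[[0.02,0.08,0,0,0,0.09,0],[0.04,0.18,0,0,0,0.18,0],[0.06,0.28,0,0,0,0.27,0],[0.08,0.38,0,0,0,0.36,0],[0.1,0.48,0,0,0,0.45,0],[0.12,0.58,0,0,0,0.54,0],[0.13,0.66,0,0,0,0.6,0],[0.14,0.72,0,0,0,0.65,0]]]}}

```text
t: 13.15
position: [549.3, 133.8, 219.4]
tool_rot: [0.136, 0.991, -0.0, -0.001]
force: [0.2, -0.0, -1.7]
width: 0.133
gripper_force: 41.7
```

Request:
{"name": "jog_arm", "arguments": {"increments": [[[0.004,0.06,0,0,0,0,0],[0.006,0.12,0,0,0,-0.005,0],[0.008,0.157,0,0,0,-0.01,0],[0.008,0.157,-0.04,0,0,-0.01,0],[0.008,0.157,-0.08,0,0,-0.01,0],[0.008,0.157,-0.088,0,0,-0.01,0],[0.008,0.157,-0.088,0,0,-0.01,0],[0.008,0.157,-0.088,0,0,-0.01,0]]]}}

```text
t: 14.15
position: [554.4, 210.1, 178.2]
tool_rot: [0.141, 0.99, 0.0, 0.001]
force: [0.1, 0.8, -1.6]
width: 0.134
gripper_force: 41.6
```

```bash
cat > look.py <<'E'
from h import *
import sys
from scipy.spatial.transform import Rotation as R
np.set_printoptions(precision=2,suppress=True)
n=sys.argv[1]; s=robot.get_state(); T=np.array(s["position"]); M=R.from_quat(s["tool_rot"]).as_matrix()
print(s["t"],T,"tool y",M[:,1],"tool z",M[:,2])
ims=[]
for c,x0,y0 in(("scene",270,130),("top",165,135)):
    f=robot.grab_frame(c); im=cv2.cvtColor(f["img"],cv2.COLOR_RGB2BGR); cv2.imwrite(f"pics/{c}_{n}.png",im)
    for q in("upper_knuckle","upper_grip","hinge_axis"):
        print(c,q,[(np.array(d["at"]),round(d["conf"],2),proj(f,d["at"])) for d in robot.pinpoint(q,c) if np.hypot(*(np.array(d["at"][:2])-[580,205]))<60])
    ims.append(cv2.resize(im[y0:y0+70,x0:x0+70],(398,398),interpolation=cv2.INTER_CUBIC))
cv2.imwrite(f"pics/look_{n}.png",np.hstack(ims))
E
python3 look.py a
```

```text
14.15 [554.4  210.08 178.22] tool y [0.28 0.96 0.  ] tool z [ 0.  0. -1.]
scene upper_knuckle [(array([600. , 196.4, 170.2]), 0.56, array([317.04, 163.85]))]
scene upper_grip []
scene hinge_axis [(array([604.3, 199.8, 125. ]), 0.98, array([317.79, 177.4 ]))]
top upper_knuckle []
top upper_grip [(array([553.5, 208.6, 173.8]), 0.42, array([196.8 , 181.09]))]
top hinge_axis [(array([602.1, 198. , 117.7]), 0.72, array([203.07, 167.78]))]
```

View pics/look_a.png

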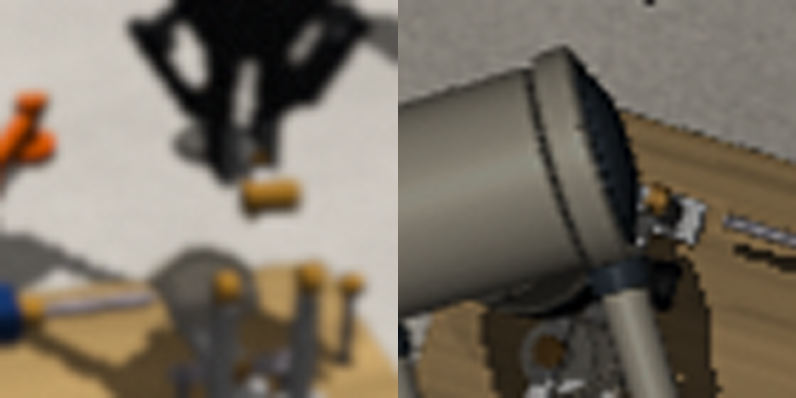

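The left half (scene) shows the held brass knuckle at about px (317.5,164), above the gap between the fixed knuckles at (310,180) and (325,178). In the top view the arm hides the knuckle, so I'll measure brass centroids in the scene view with the known heights.

```bash
cat > br.py <<'E'
from h import *
np.set_printoptions(precision=2,suppress=True)
def blobs(c,path,x0,x1,y0,y1,st):
    im=cv2.cvtColor(cv2.imread(path),cv2.COLOR_BGR2HSV)[y0:y1,x0:x1]; k=6
    im=cv2.resize(im,None,fx=k,fy=k,interpolation=cv2.INTER_LINEAR)
    m=((im[...,1]>st)&(im[...,0]>8)&(im[...,0]<26)).astype(np.uint8)
    n,l,s,ce=cv2.connectedComponentsWithStats(m); out=[]
    for i in range(1,n):
        if s[i,4]<150: continue
        b=s[i]; 
        out.append((np.array(ce[i]+.5)/k-.5+[x0,y0], np.array([b[0],b[0]+b[2],b[1],b[1]+b[3]])/k-.5+[x0,x0,y0,y0], s[i,4]/k/k))
    return out
E
python3 - <<'E'
from br import *
f={c:robot.grab_frame(c) for c in("scene","top")}
for c,p,b in(("scene","scene_a",(300,345,155,200)),("scene","scene0",(300,345,165,200)),("top","top0",(180,225,155,185))):
    for st in(140,): 
        print(c,p,st)
        for x in blobs(c,f"pics/{p}.png",*b,st): print("  ",*x, "@120",atz(f[c],x[0],120),"@172.9",atz(f[c],x[0],172.9))
H=np.array([602.5,198.3]); 
y=np.array([.28,.96])
for nm,P in(("L",np.r_[H+23*y,120]),("R",np.r_[H-23*y,120]),("mid",np.r_[H,120]),("top L",np.r_[H+23*y,129])): print(nm,"scene",proj(f["scene"],P),"top",proj(f["top"],P))
E
```

```text
scene scene_a 140
   [316.88 163.91] [312.67 321.33 161.83 166.33] 31.0 @120 [526.98 249.83 120.  ] @172.9 [604.   192.87 172.9 ]
   [323.98 178.61] [321.33 326.5  176.5  180.67] 17.555555555555554 @120 [612.2  217.29 120.  ] @172.9 [682.65 162.84 172.9 ]
   [309.48 179.97] [307.5  311.5  177.5  182.33] 16.97222222222222 @120 [598.17 174.41 120.  ] @172.9 [669.71 123.27 172.9 ]
   [330.82 179.81] [329.17 332.33 178.5  181.17] 6.083333333333333 @120 [627.62 231.4  120.  ] @172.9 [696.89 175.86 172.9 ]
scene scene0 140
   [323.99 178.62] [321.33 326.5  176.5  180.67] 17.694444444444446 @120 [612.24 217.3  120.  ] @172.9 [682.69 162.85 172.9 ]
   [309.43 180.44] [308.   310.83 178.5  182.5 ] 9.472222222222223 @120 [600.36 172.78 120.  ] @172.9 [671.73 121.76 172.9 ]
   [330.81 179.77] [329.17 332.33 178.5  181.17] 6.166666666666667 @120 [627.38 231.53 120.  ] @172.9 [696.66 175.98 172.9 ]
top top0 140
   [196.62 165.42] [194.5  198.67 162.67 168.17] 17.11111111111111 @120 [609.14 218.85 120.  ] @172.9 [602.46 210.8  172.9 ]
   [210.52 169.37] [208.67 212.5  166.67 172.  ] 13.638888888888888 @120 [597.08 173.38 120.  ] @172.9 [590.89 167.12 172.9 ]
L scene [324.2  177.87] top [196.15 165.47]
R scene [309.59 179.5 ] top [209.63 169.67]
mid scene [316.92 178.68] top [202.88 167.57]
top L scene [324.42 175.3 ] top [195.73 165.11]
```

Request:
{"name": "jog_arm", "arguments": {"increments": [[[0,0.006,-0.02,0,0,0,0],[0,0.006,-0.04,0,0,0,0],[0,0.006,-0.056,0,0,0,0],[0,0.006,-0.056,0,0,0,0],[0,0.006,-0.056,0,0,0,0],[0,0.006,-0.056,0,0,0,0],[0,0.006,-0.056,0,0,0,0],[0,0.006,-0.056,0,0,0,0]]]}}

```text
t: 15.65
position: [554.1, 213.4, 149.5]
tool_rot: [0.141, 0.99, 0.0, 0.0]
force: [-0.3, -0.3, -1.0]
width: 0.132
gripper_force: 41.7
```

```bash
python3 look.py b
cat > rel.py <<'E'
from br import *
import sys
f=robot.grab_frame("scene"); z=robot.get_state()["position"][2]-5.3
for x in blobs("scene",f"pics/scene_{sys.argv[1]}.png",300,345,155,200,140):
    print(*x,"@120",atz(f,x[0],120)[:2],"@k",z,atz(f,x[0],z)[:2])
E
python3 rel.py b
```

```text
15.65 [554.11 213.43 149.52] tool y [0.28 0.96 0.  ] tool z [ 0.  0. -1.]
scene upper_knuckle [(array([603.8, 198.9, 142.5]), 0.49, array([317.84, 172.35]))]
scene upper_grip [(array([555.3, 213.9, 144.9]), 0.73, array([312.95, 163.48]))]
scene hinge_axis [(array([604.5, 196. , 122.8]), 0.57, array([316.73, 178.37]))]
top upper_knuckle []
top upper_grip [(array([551.8, 210.9, 142.9]), 0.5, array([197.5 , 182.49]))]
top hinge_axis [(array([602.2, 197.6, 120.9]), 0.71, array([203.06, 167.63]))]
[317.15 172.28] [313.   321.67 170.   175.  ] 31.86111111111111 @120 [571.14 220.59] @k 143.935098257413 [604.45 195.84]
[323.98 178.61] [321.33 326.5  176.5  180.83] 17.47222222222222 @120 [612.18 217.31] @k 143.935098257413 [644.06 192.67]
[309.49 179.98] [307.5  311.67 177.5  182.5 ] 16.86111111111111 @120 [598.24 174.41] @k 143.935098257413 [630.61 151.27]
[330.88 179.84] [329.33 332.33 178.67 181.17] 5.472222222222222 @120 [627.84 231.44] @k 143.935098257413 [659.17 206.31]
```

View pics/look_b.png

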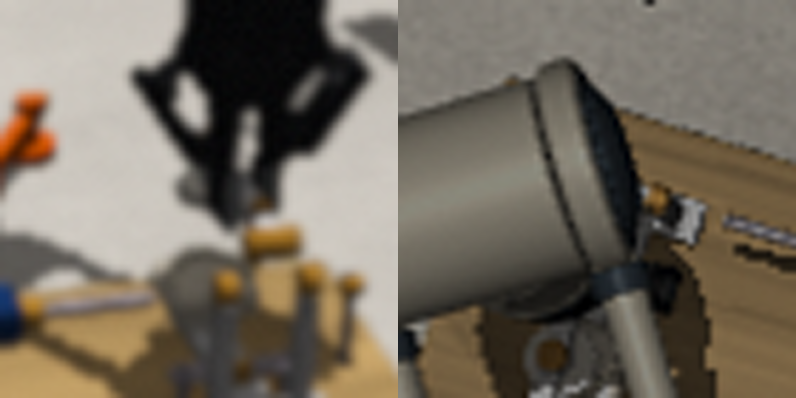

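Request:
{"name": "jog_arm", "arguments": {"increments": [[[0,0,-0.005,0,0,0,0],[0,0,-0.01,0,0,0,0],[0,0,-0.014,0,0,0,0],[0,0,-0.018,0,0,0,0],[0,0,-0.022,0,0,0,0],[0,0,-0.026,0,0,0,0],[0,0,-0.026,0,0,0,0],[0,0,-0.026,0,0,0,0]]]}}

```text
t: 17.1
position: [554.0, 213.4, 136.3]
tool_rot: [0.141, 0.99, 0.0, 0.0]
force: [0.1, -0.3, -1.5]
width: 0.136
gripper_force: 41.7
```

Free of contact; go on to TCP z of about 125.

Request:
{"name": "jog_arm", "arguments": {"increments": [[[0,0,-0.004,0,0,0,0],[0,0,-0.008,0,0,0,0],[0,0,-0.012,0,0,0,0],[0,0,-0.016,0,0,0,0],[0,0,-0.02,0,0,0,0],[0,0,-0.022,0,0,0,0],[0,0,-0.022,0,0,0,0],[0,0,-0.022,0,0,0,0]]]}}

```text
t: 18.1
position: [554.1, 213.4, 125.4]
tool_rot: [0.141, 0.99, 0.0, 0.0]
force: [-0.0, 0.2, -1.8]
width: 0.128
gripper_force: 41.7
```

```bash
sed -i 's/270,130)/295,150)/; s/y0:y0+70,x0:x0+70\],(398,398)/y0:y0+45,x0:x0+45],(398,398)/' look.py; python3 look.py c; python3 rel.py c; python3 -c "
from cell import robot;s=robot.get_state();print(s['force'],s['torque'])"
```

```text
18.1 [554.07 213.41 125.39] tool y [0.28 0.96 0.  ] tool z [ 0.  0. -1.]
scene upper_knuckle [(array([601.6, 199.1, 118.8]), 0.58, array([316.95, 178.83]))]
scene upper_grip [(array([556.1, 215.4, 121.5]), 0.7, array([313.03, 170.09]))]
scene hinge_axis [(array([603.1, 198. , 124.4]), 0.69, array([317.05, 177.54]))]
top upper_knuckle []
top upper_grip [(array([553.9, 211.3, 118.6]), 0.41, array([198.49, 182.5 ]))]
top hinge_axis [(array([602.4, 201.1, 118. ]), 0.94, array([202.1 , 167.66]))]
[316.48 179.41] [307.5  326.5  176.5  182.33] 87.6388888888889 @120 [605.37 194.74] @k 120.01024913089003 [605.38 194.73]
[330.97 179.85] [329.5  332.33 178.67 181.  ] 4.916666666666667 @120 [627.99 231.67] @k 120.01024913089003 [628.01 231.66]
[ 0.12315354  0.03858768 -2.11568716] [0.0192382  0.11071982 0.00413268]
```

View pics/look_c.png

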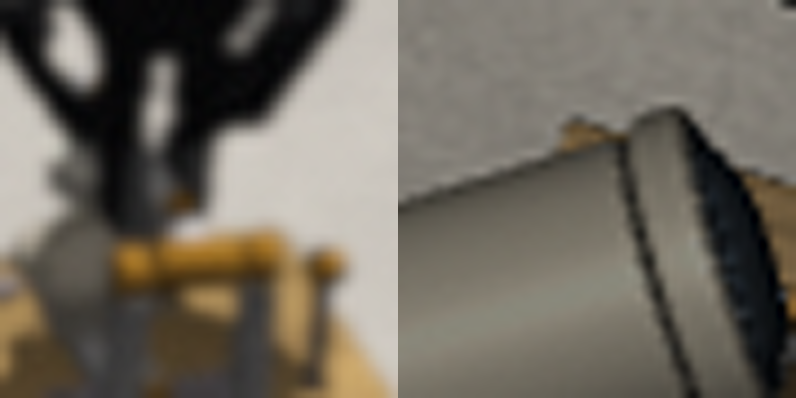

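The three brass parts read as one straight cylinder, from crop (115,265) to (285,245), with the pin at (325,262) separate. One check of the edge alignment.

Run:
```python
import cv2,numpy as np
np.set_printoptions(precision=2,suppress=True,linewidth=200)
g=cv2.imread("pics/scene_c.png"); im=cv2.cvtColor(g,cv2.COLOR_BGR2HSV).astype(float)
xs=np.arange(307,328); T=[];B=[];C=[]
for x in xs:
    s=np.clip((im[172:187,x,1]-60)/140,0,1)*((im[172:187,x,0]>8)&(im[172:187,x,0]<28)); y=np.arange(172,187)
    yy=np.linspace(172,186,281); si=np.interp(yy,y,im[172:187,x,1]); ok=yy[si>150]
    T.append(ok.min() if len(ok) else np.nan);B.append(ok.max() if len(ok) else np.nan)
T,B=np.array(T),np.array(B)
for n,v in(("top",T),("bot",B)):
    e=np.r_[1:4,15:18]; p=np.polyfit(xs[e],v[e],1); print(n,v,"\n  dev from line through the fixed ones",v-np.polyval(p,xs))
```

```text
top [   nan 177.95 177.3  177.25 177.4  177.2  177.15 177.45 172.   172.   177.55 177.35 177.1  177.   176.95 176.9  176.7  176.6  176.7  177.9     nan] 
  dev from line through the fixed ones [  nan  0.37 -0.22 -0.21 -0.   -0.15 -0.14  0.22 -5.17 -5.12  0.49  0.35  0.16  0.11  0.12  0.13 -0.01 -0.06  0.1   1.36   nan]
bot [   nan 182.   182.25 182.2  182.1  182.   182.2  182.15 181.95 181.75 181.7  181.6  181.5  181.3  181.15 180.75 180.5  180.6  180.45 179.25    nan] 
  dev from line through the fixed ones [  nan -0.25  0.11  0.17  0.18  0.19  0.49  0.55  0.46  0.37  0.42  0.43  0.44  0.35  0.31  0.01 -0.13  0.08  0.04 -1.05   nan]
```

Request:
{"name": "jog_arm", "arguments": {"increments": [[[-0.0017,0,0.0008,0,0,0,0],[-0.0017,0,0.0008,0,0,0,0],[-0.0017,0,0.0008,0,0,0,0],[-0.0017,0,0.0008,0,0,0,0],[-0.0017,0,0.0008,0,0,0,0],[-0.0017,0,0.0008,0,0,0,0],[-0.0017,0,0.0008,0,0,0,0],[-0.0017,0,0.0008,0,0,0,0]]]}}

```text
t: 19.55
position: [553.2, 213.4, 125.6]
tool_rot: [0.141, 0.99, -0.0, -0.0]
force: [0.9, 0.4, -1.5]
width: 0.13
gripper_force: 41.7
```

```bash
python3 -c "
from cell import robot;s=robot.get_state();print(s['t'],s['position'],s['force'],s['gripper_force']);print(robot.close_job())"
```

```text
19.55 [553.17387172 213.39487757 125.64328502] [ 0.94939615  0.44838742 -1.51741225] 41.65703058242798
the job is handed in; nothing more can be done
None
```

I squeezed the trigger fully and released it, then handed in at 19.6 s with the upper frame held in the hinge gap; the scene view puts the bores in line to about 1 mm, no contact force showed, and no verdict was returned.

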